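# Start the bench centrifuge

## Robot

A 7-joint arm with a two-finger parallel gripper is mounted at the origin on the work surface. World frame = base frame: x ahead of the robot, y to its left, z up, the work surface at z = 0. Lengths are in m, angles in rad, forces in N, time in s.
With the tool pointing down it reaches from about 0.4 to 0.85 m from the base axis. Payload 10.4 kg.
Tool frame: the origin (TCP) lies between the finger pads; the fingertips stand 17 mm ahead of it and the grasp point (between the pads) lies 2 mm behind it; z points along the fingers, y is the direction in which the jaws open and shut (so a half turn about z gives the same grasp; the last joint's range is limited). The gripper opens to 85 mm and grips with 20 to 120 N. Pads are 22 mm wide; open, the fingers measure 114 mm over their backs; the gripper's body (76 mm by 85 mm) begins 54 mm behind the grasp point. The pads swing forward as they close: fully open they stand 13 mm farther back than shut.
Start: joints at [1.096, 0.332, -0.065, 1.46, 0.022, 1.35, -0.088], TCP at [0.273, -0.562, 0.248] pointing down, gripper open.
Joint ranges: [-2.6, 2.6], [-0.5, 2.12], [-1.47, 1.34], [0.16, 2.42], [-1.27, 4.41], [0.06, 2.06], [-2.6, 2.6]. Speed limits (rad/s): [2.22, 2.22, 2.79, 2.79, 3.14, 3.14, 3.14].

## Interface

Orientations are given as a unit quaternion [x, y, z, w].
In Python, from workcell import manip gives the robot as it stands.
- The arm moves only by the tool jog_arm, never from a script. Its argument "steps" is one flat list of numbers, 5 for each row, row after row: the finger opening in m, from 0 to 0.0854, then the shift along the tool's x, y, z in m, then the turn about the tool's z in rad. In form: [gripper, x, y, z, twist, gripper, x, y, z, twist, ...]. A call has exactly 10 rows; each row is the pose to reach, as a shift and turn from the pose commanded when the call began, along the tool's axes at that moment; what a row does not reach only later rows make up. A row lasts 1/10 s, in which the tool goes at most 50 mm and 8.59 degrees, less where a joint would pass 70% of its speed; a pose out of reach is approached as far as the arm can. A call with a gripper value outside its range is refused whole. The fingers move at their own pace and stop on an object; "grip_force" is the grip in N (left out, the last holds). Time passes only in rows, so rows that repeat a pose let the fingers close, or fill a call up. It gives the time, the measured TCP pose, the force and the opening at its end, in the units of the state.
- manip.get_obs(): the state, without advancing time (a new reading comes with each control period).
- manip.camera(name): name is "scene" or "top" or "wrist"; returns (picture, depth): 384x512x3 uint8, red, green, blue; 384x512 float32, m along the optical axis (not along the pixel's ray), 0 where there is no reading.
- manip.calibration(name): a dict with "mtx" (3x3 intrinsics, pixels), "world_to_cam" (4x4, takes a point from world to camera coordinates). Camera axes: x right, y down, z forward; pixel columns grow to the right and rows downward; lengths in m; the calibration is good to about 2 mm. A picture is of the moment at which its call begins: read the wrist's pose just before it. calibration takes no time and is no camera call; for the wrist camera it gives the pose at the moment of the call.
- manip.hand_in(): hands the job in, once; it reports no verdict.
The state is a dict: "clock": time; "joint_pos": joint angles; "joint_velocities": joint speeds; "tau": joint torques, N m; "position": TCP position; "ee_rot": TCP orientation; "ft_force": force on the tool from outside, world axes, zero at the start; "torque": the same for the moment, N m; "grip_width": opening from 0.0 (shut) to 1.0 (fully open).
Only numpy, scipy, OpenCV 4.12 (cv2) and the standard library are available. Lean on these libraries where they do the work, as an engineer would, in place of code of your own. Each camera call takes 0.05 s, during which the arm holds its last target.

## Task

Start the loaded bench centrifuge with the fingertips closed, gripping and lifting nothing: first switch it on by pressing down the raised rear half of the black rocker switch at the right-hand end of its control panel, next push the half-open lid down until it latches and stays shut by itself, and then press the big round start key all the way in and let it come back out. Leave the two smaller keys alone, and do not shift the tube rack, bottle, tweezers and beaker that stand around the machine.

Things in the scene. Friction and masses are not known exactly. Their poses are not given: they have to be found in the camera images.
- centrifuge: White bench centrifuge, fixed in place, 340 mm deep (its x), 300 mm wide (its y), deck 155 mm high. Origin at the centre of its underside on the bench; its x axis points from the front (control panel side, nearest the robot) to the rear (lid hinge), its y to the operator's left, z up. Its front edge is at x = -170 mm; the control panel takes up the front 110 mm, the lid everything behind. The closed lid's top is 172 mm above the bench.
- panel: Grey control panel of the centrifuge, 112 x 296 mm, sloping down towards the front by 0.21 rad (12 degrees). Origin at the middle of its surface, z is the outward normal of the surface, x up the slope to the rear, y to the operator's left. From left to right it carries the display (y = +94 mm), the small oblong lid-release key (y = +37.5), the small square stop key (y = -5), the big round start key (y = -55) and the rocker switch (y = -113), all at x = 0.
- power_rear (a point): Where to press to switch on: on the top face of the rear half of the rocker switch, 11 mm behind its pivot; moves with the rocker. The black rocker is 32 mm long (fore and aft) and 22 mm wide, pivoted at its middle. Its faces form a shallow V; off, the rear half stands up at a slope and its rear end is 13 mm above the panel; on, the rear half lies parallel to the panel, 6 mm above it.
- power (a joint): Rocker switch: 0 = off, 0.44 rad = fully on (rear half down). It snaps over from the middle and stays; the push needed is about 3 to 4 N at power_rear.
- lid_front (a point): Point on the lid's top face, on its centre line, 197 mm from the hinge axis and 28 mm in from the tip of the front finger lip; moves with the lid. Its x axis runs in the lid's face from front to hinge, z is the face's outward normal. The lid is a white slab, 262 mm wide, 16 mm thick, with a 70 mm wide grey lip at the front; a steel latch tongue hangs 33 mm below it at the front.
- lid_hinge (a point): Middle of the lid's hinge axis, at the rear of the centrifuge, 158 mm above the bench; the axis is along the centrifuge's y. lid_front lies 14 mm above the plane of the axis when the lid is shut.
- lid (a joint): Opening angle of the lid: 0 = hard down on its stop; latched it rests at about 0.01 rad and cannot be pulled up. It starts half open at 0.42 to 0.7 rad. Balanced stiff hinge: it stays where it is left when well open, but pushed nearly shut and not latched it springs back up past 0.2 rad. About 2 N at lid_front moves it down, and 5 to 8 N over the last 20 mm takes it past the spring latch onto firm rubber bumpers. Nothing has to be pressed once it has caught.
- start_top (a point): Middle of the top face of the start key: round, 29 mm across, standing 7 mm out of the panel; moves with the key.
- start_key (a joint): Start key, pressed along the panel's normal: 0 = out, 5 mm = all the way in (about 4.5 N; 1.6 N to begin moving). It springs back when let go.
- stop_top (a point): Middle of the top face of the square stop key, 20 x 20 mm, 7 mm high. Not to be pressed.
- stop_key (a joint): Stop key, 0 = out, 5 mm = in, same spring as the start key. Not to be pressed.
- lid_key_top (a point): Middle of the top face of the oblong lid-release key, 24 mm fore and aft x 14 mm, 7 mm high. Not to be pressed.
- lid_key (a joint): Lid-release key, 0 = out, 5 mm = in, same spring. Not to be pressed.
- tube_rack: Bystander: grey rack of sample tubes, 160 x 70 mm, 48 mm high, standing left of the centrifuge. Origin at the centre of its underside.
- wash_bottle: Bystander: white plastic bottle, 62 mm across, 165 mm high, standing behind the rack. Origin at the centre of its underside.
- tweezers: Bystander: steel tweezers, 130 mm long, 9 mm high, lying right of the centrifuge. Origin at the middle, on the bench.
- beaker: Bystander: glass beaker, 68 mm across, 85 mm high, standing right of the centrifuge. Origin at the centre of its underside.

How it is judged:
By the outcome, as a careful person would: the job done as asked, in the order asked, and still so for the second after the job is handed in, with the robot touching nothing.
It also fails if it takes over 51 s, if anything falls off the work surface, if the arm or the gripper's body presses on something with over 40 N, if the wrist force passes 120 N, or if a joint passes its speed limit or range.

## Working session

There is one attempt and no reset: what is moved stays moved. The work goes in short steps, Python scripts to look and compute and a tool call to move; the robot and the scene stay as the last step left them, time stands still between calls to the robot, and variables do not carry over. Pictures are saved under pics/ and viewed, and the job is handed in when it is done.

Besides the shell and the picture viewer there is one more tool, called by a JSON object that holds its "name" and its "arguments". jog_arm: Moves the arm, as the interface text tells. Its arguments: {"type":"object","properties":{"steps":{"type":"array"},"grip_force":{"type":"number"}},"required":["steps"]}

```bash
mkdir -p pics; ls
python3 - <<'E'
from workcell import manip
import cv2, numpy as np, pickle
o=manip.get_obs(); print(o)
d={}
for n in ["scene","top"]:
    im,dp=manip.camera(n); c=manip.calibration(n); d[n]=(im,dp,c)
    cv2.imwrite(f"pics/{n}0.png",im[:,:,::-1]); print(n,c)
pickle.dump(d,open("d0.pkl","wb"))
E
```

```text
pics
{'clock': 0.0, 'joint_pos': array([ 1.09639999,  0.33287232, -0.06468643,  1.46097357,  0.02163327,
        1.34991521, -0.08851767]), 'joint_velocities': array([-0.00134254,  0.00014197,  0.00035112,  0.00045003,  0.00027646,
        0.00015215,  0.00083446]), 'tau': array([ 1.05252755e-04, -6.25452161e+01,  4.88950917e-02, -3.91602838e+01,
        1.61572709e-02,  9.83221427e-03, -2.39776728e-05]), 'position': array([ 0.27268084, -0.56196836,  0.24750023]), 'ee_rot': array([ 9.74593232e-01,  2.23981003e-01, -2.16624526e-04, -7.03476191e-04]), 'ft_force': array([-0.27253202, -0.7169068 ,  0.10026847]), 'torque': array([ 0.01766134,  0.0103979 , -0.01281876]), 'grip_width': 1.0008861996163378}
scene {'mtx': array([[455.67429844,   0.        , 257.62961548],
       [  0.        , 455.67429844, 192.97209028],
       [  0.        ,   0.        ,   1.        ]]), 'world_to_cam': array([[ 0.9996719 ,  0.02280692,  0.01165958, -0.62100556],
       [ 0.02400784, -0.67559401, -0.73688286,  0.10747047],
       [-0.00892889,  0.73692101, -0.67591989,  1.1794463 ],
       [ 0.        ,  0.        ,  0.        ,  1.        ]])}
top {'mtx': array([[386.67030367,   0.        , 257.4427907 ],
       [  0.        , 386.67030367, 184.82527475],
       [  0.        ,   0.        ,   1.        ]]), 'world_to_cam': array([[-0.01036922, -0.99983283,  0.01505941,  0.03497293],
       [-0.98998793,  0.00814464, -0.14091688,  0.61997849],
       [ 0.14077067, -0.01636984, -0.98990689,  1.12062518],
       [ 0.        ,  0.        ,  0.        ,  1.        ]])}
```

View pics/scene0.png

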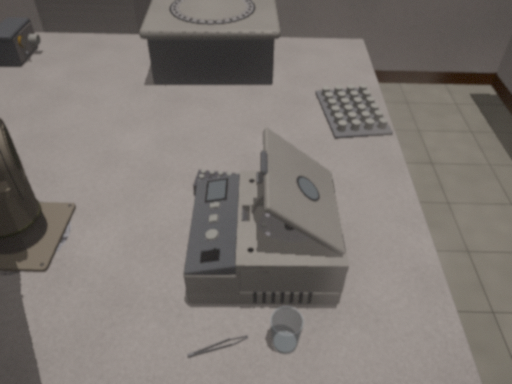

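View pics/top0.png

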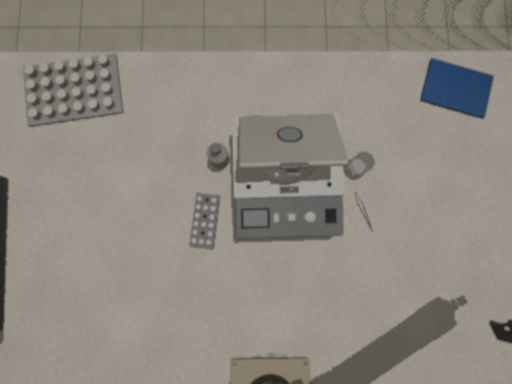

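Run:
```python
import cv2,pickle,numpy as np
d=pickle.load(open("d0.pkl","rb"))
a=d["top"][0][100:250,220:385,::-1]; b=d["scene"][0][125:310,170:360,::-1]
cv2.imwrite("pics/c1.png",cv2.resize(a,None,fx=4.5,fy=4,interpolation=cv2.INTER_CUBIC)[:, :800])
cv2.imwrite("pics/c2.png",cv2.resize(b,None,fx=3.2,fy=3.2,interpolation=cv2.INTER_CUBIC))
```

```text
(no output)
```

View pics/c1.png

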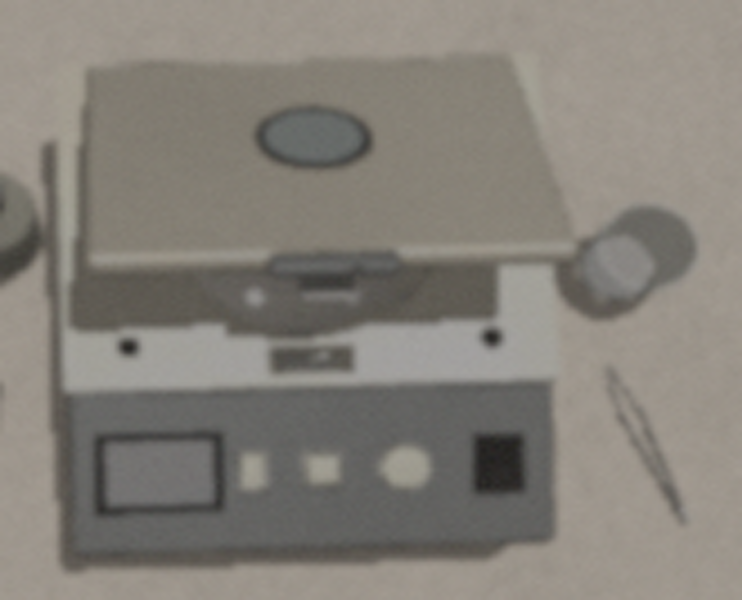

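View pics/c2.png

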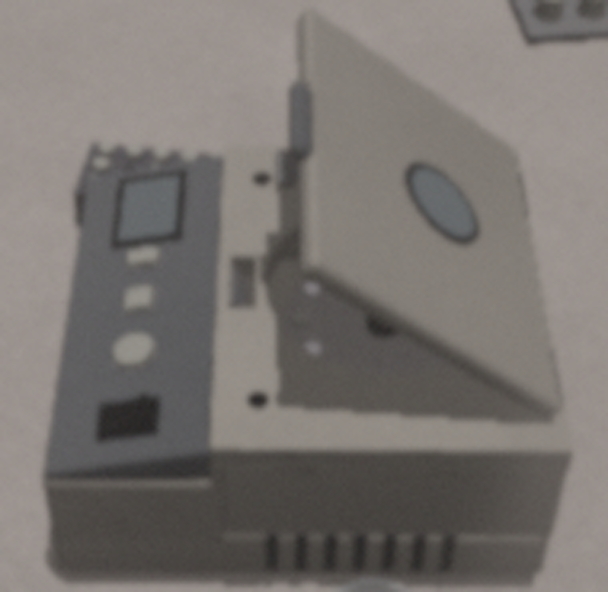

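```bash
cat > h.py <<'E'
import numpy as np
from scipy.spatial.transform import Rotation as R
from scipy.optimize import least_squares
def proj(c,P):
    P=np.atleast_2d(P); q=P@c["world_to_cam"][:3,:3].T+c["world_to_cam"][:3,3]
    p=q@c["mtx"].T; return p[:,:2]/p[:,2:]
def back(c,u,v,z):
    q=np.linalg.inv(c["mtx"])@np.array([u*z,v*z,z]); T=np.linalg.inv(c["world_to_cam"]); return T[:3,:3]@q+T[:3,3]
def panel(s=0.21,x=-.115,z=.1433): # panel->centrifuge
    T=np.eye(4); T[:3,:3]=R.from_euler('y',-s).as_matrix(); T[:3,3]=[x,0,z]; return T
def cen(x,y,yaw):
    T=np.eye(4); T[:3,:3]=R.from_euler('z',yaw).as_matrix(); T[:3,3]=[x,y,0]; return T
def tf(T,p): return T[:3,:3]@np.asarray(p,float)+T[:3,3]
E
python3 - <<'E'
import pickle; from h import *
d=pickle.load(open("d0.pkl","rb"))
ct=d["top"][2]; cs=d["scene"][2]
F=np.array([[0,-.113,.007],[0,-.055,.007],[0,-.005,.007],[0,.0375,.007],[0,.094,.001]])
t=np.array([(499,463),(405,467),(323,469),(254,471),(160,473)])/[4.5,4]+[220,100]
s=np.array([(129,418),(134,348),(139,296),(143,255),(150,208)])/3.2+[170,125]
def model(p): 
    T=cen(*p[:3])@panel(z=p[3]); return np.array([tf(T,f) for f in F])
for views in ["ts","t","s"]:
  def r(p):
    M=model(p); o=[]
    if "t" in views:o.append(proj(ct,M)-t)
    if "s" in views:o.append(proj(cs,M)-s)
    if len(views)==1:o.append([[ (p[3]-.1433)*1e4,0]])
    return np.concatenate(o).ravel()
  q=least_squares(r,[.5,0,0,.143]); print(views,q.x,np.abs(q.fun).max()); 
  if views=="ts":p=q.x;print(q.fun.reshape(-1,2).round(2))
T=cen(*p[:3])
# depth checks
for n in ["top","scene"]:
  im,dp,c=d[n]
  P=[]
  for x in np.linspace(-.045,.045,15):
    for y in np.linspace(-.135,.135,40):
      if abs(x)<.028 and y> -.14 and y<.14: continue
      w=tf(T@panel(z=p[3]),[x,y,0]); u,v=proj(c,w)[0].round().astype(int); z=dp[v,u]
      if z>0:P.append(tf(np.linalg.inv(T),back(c,u,v,z)))
  P=np.array(P); A=np.c_[P[:,0]+.115,P[:,1],np.ones(len(P))]; k=np.linalg.lstsq(A,P[:,2],rcond=None)[0]; print(n,"panel slope,yslope,z0",k,(A@k-P[:,2]).std(),len(P))
  # lid points
  vv,uu=np.mgrid[110:300,180:370]; L=[]
  for u,v in zip(uu.ravel()[::3],vv.ravel()[::3]):
    if dp[v,u]>0:
      w=tf(np.linalg.inv(T),back(c,u,v,dp[v,u]))
      if w[2]>.19 and abs(w[1])<.12 and abs(w[0])<.2: L.append(w)
  L=np.array(L); 
  for it in range(4):
    A=np.c_[L[:,:2],np.ones(len(L))]; k=np.linalg.lstsq(A,L[:,2],rcond=None)[0]; e=np.abs(A@k-L[:,2]); L=L[e<max(.004,1.5*np.median(e))]
  print("lid plane",k,np.arctan(-k[0]),len(L),L.min(0),L.max(0),e.mean())
E
```

```text
ts [ 0.63521517 -0.05281174  0.03004192  0.13550284] 1.2187297918810884
[[ 0.13 -1.06]
 [-0.14 -1.22]
 [-0.2  -0.99]
 [-0.43 -0.88]
 [-0.31 -0.89]
 [-1.02 -0.8 ]
 [-0.7   0.49]
 [-0.76  0.36]
 [-0.82  0.15]
 [-0.9   0.45]]
t [ 0.63206773 -0.05278631  0.02695741  0.14329953] 0.6242886637550669
s [ 0.63819823 -0.05982905  0.03016257  0.14330019] 0.5639717881887805
top panel slope,yslope,z0 [2.11779664e-01 1.40267780e-04 1.37329750e-01] 0.0020812124335559483 240
lid plane [-0.78467439  0.00566232  0.30110244] 0.6653259495846989 1231 [-0.01095283 -0.11981899  0.19005747] [0.14363576 0.1197859  0.30810872] 0.0010918604526541382
scene panel slope,yslope,z0 [ 0.21198733 -0.00180262  0.13751923] 0.0014313496076363002 239
lid plane [-0.78863466  0.00674305  0.30286936] 0.6677723332030981 1385 [-0.00943219 -0.11993218  0.19008111] [0.14531641 0.11983451 0.30827904] 0.000908943442448881
```

{"name": "jog_arm", "arguments": {"steps": [0, 0.03, -0.02, -0.02, 0.04, 0, 0.07, -0.045, -0.04, 0.09, 0, 0.11, -0.075, -0.042, 0.13, 0, 0.15, -0.105, -0.042, 0.18, 0, 0.19, -0.13, -0.042, 0.22, 0, 0.23, -0.16, -0.042, 0.27, 0, 0.27, -0.185, -0.042, 0.32, 0, 0.31, -0.215, -0.042, 0.37, 0, 0.35, -0.24, -0.042, 0.42, 0, 0.38, -0.2625, -0.042, 0.422]}}

```text
clock: 1.1
position: [0.5011, -0.1573, 0.2902]
ee_rot: [1.0, 0.015, 0.0, -0.0]
ft_force: [-0.6, -0.3, -0.7]
grip_width: 0.003
```

{"name": "jog_arm", "arguments": {"steps": [0, 0, 0, 0, 0, 0, 0, 0, 0, 0, 0, 0, 0, 0, 0, 0, 0, 0, 0, 0, 0, 0, 0, 0, 0, 0, 0, 0, 0, 0, 0, 0, 0, 0, 0, 0, 0, 0, 0, 0, 0, 0, 0, 0, 0, 0, 0, 0, 0, 0]}}

```text
clock: 2.1
position: [0.5001, -0.1602, 0.2903]
ee_rot: [1.0, 0.015, 0.0, 0.0]
ft_force: [-0.0, 0.5, 0.3]
grip_width: 0.005
```

Run:
```python
from workcell import manip
import cv2, numpy as np, pickle
o=manip.get_obs(); print({k:o[k] for k in ["clock","position","ee_rot","ft_force","grip_width","joint_pos"]})
c=manip.calibration("wrist"); im,dp=manip.camera("wrist")
cv2.imwrite("pics/w1.png",cv2.resize(im[:,:,::-1],None,fx=1.5,fy=1.5)); pickle.dump((im,dp,c,o),open("w1.pkl","wb")); print(np.linalg.inv(c["world_to_cam"]).round(3))
```

```text
{'clock': 2.1, 'position': array([ 0.500137  , -0.16021733,  0.29032323]), 'ee_rot': array([9.99888631e-01, 1.49239705e-02, 1.12656844e-05, 3.49521158e-05]), 'ft_force': array([-0.02497078,  0.53518035,  0.30132764]), 'grip_width': 0.004901248132859778, 'joint_pos': array([ 0.57754105,  0.11447535, -0.38322578,  1.64200735,  0.04346916,
        1.3934763 , -1.35203087])}
[[ 0.031 -0.961 -0.273  0.57 ]
 [-1.    -0.03  -0.008 -0.158]
 [-0.     0.273 -0.962  0.415]
 [ 0.     0.     0.     1.   ]]
```

View pics/w1.png

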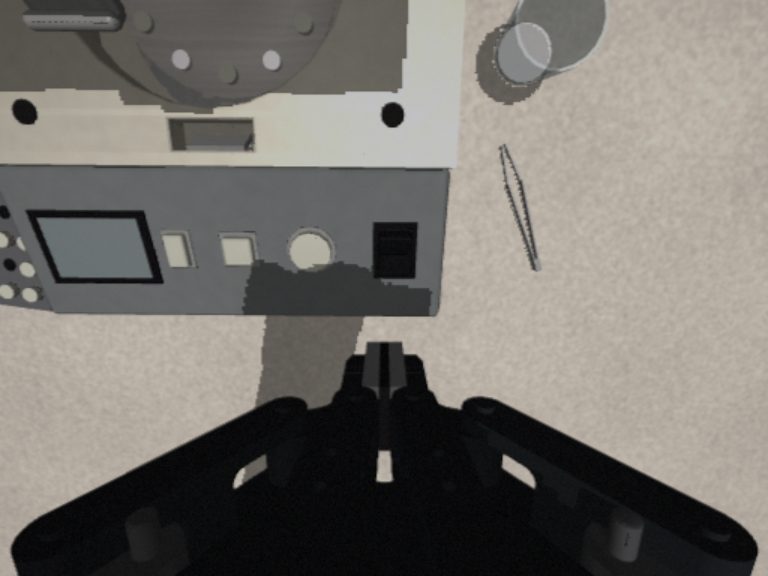

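Run:
```python
import pickle,cv2; from h import *
im,dp,c,o=pickle.load(open("w1.pkl","rb")); print(c["mtx"].round(1).tolist())
F=np.array([[0,-.113,.004],[0,-.055,.007],[0,-.005,.007],[0,.0375,.007],[0,.094,.001]])
w=(np.array([(395,250),(311,249),(238,249.5),(176.5,249.5),(95,246)]))/1.5
d=pickle.load(open("d0.pkl","rb"))
t=np.array([(499,463),(405,467),(323,469),(254,471),(160,473)])/[4.5,4]+[220,100]
s=np.array([(129,418),(134,348),(139,296),(143,255),(150,208)])/3.2+[170,125]
def model(p): 
    T=cen(*p[:3])@panel(z=.1374); return np.array([tf(T,f) for f in F])
for n,cc,m in [("w",c,w),("t",d["top"][2],t),("s",d["scene"][2],s)]:
  q=least_squares(lambda p:(proj(cc,model(p))-m).ravel(),[.63,-.05,0]); print(n,q.x.round(4),np.abs(q.fun).max())
  if n=="w":T=cen(*q.x);print(q.fun.reshape(-1,2).round(2))
P=[]
for x in np.linspace(-.045,.045,15):
    for y in np.linspace(-.135,.09,40):
      if abs(x)<.03: continue
      u,v=proj(c,tf(T@panel(z=.1374),[x,y,0]))[0].round().astype(int)
      if 0<=u<512 and 0<=v<384 and dp[v,u]>0:P.append(tf(np.linalg.inv(T),back(c,u,v,dp[v,u])))
P=np.array(P); A=np.c_[P[:,0]+.115,P[:,1],np.ones(len(P))]; k=np.linalg.lstsq(A,P[:,2],rcond=None)[0]; print(k,(A@k-P[:,2]).std())
# profile along rocker and start centre line, panel frame
Ti=np.linalg.inv(T@panel(z=.1374))
for y in [-.113,-.055]:
  r=[]
  for x in np.arange(-.03,.031,.003):
    u,v=proj(c,tf(T@panel(z=.1374),[x,y,.006]))[0].round().astype(int)
    r.append((tf(Ti,back(c,u,v,dp[v,u]))*1e3).round(1)[[0,2]].tolist())
  print(y,r)
cv2.imwrite("pics/w1c.png",cv2.resize(im[130:200,100:300,::-1],None,fx=4,fy=4,interpolation=cv2.INTER_CUBIC))
# finger tip depth
print(dp[228:245:4,250:264:3].round(3))
```

```text
[[267.7, 0.0, 255.8], [0.0, 267.7, 194.6], [0.0, 0.0, 1.0]]
w [ 0.6357 -0.0521  0.0241] 1.5862411180457983
[[ 0.37 -0.55]
 [-0.27  0.82]
 [-0.52  0.14]
 [-1.12 -0.15]
 [ 1.59 -0.35]]
t [ 0.6323 -0.0538  0.0249] 0.23363490083266925
s [ 0.6372 -0.0541  0.0261] 0.19559205442993743
[ 0.21600666 -0.0008528   0.13733405] 0.0006184099556802843
-0.113 [[-33.0, 0.8], [-30.2, -0.9], [-27.1, 0.3], [-22.1, 3.1], [-19.0, 4.6], [-14.9, 6.0], [-12.9, 5.2], [-9.4, 5.4], [-5.3, 7.1], [-3.6, 5.8], [0.6, 7.8], [4.7, 10.0], [8.6, 12.0], [11.1, 13.0], [13.1, 9.9], [13.2, 1.2], [16.8, 2.4], [18.8, -1.0], [22.2, -0.2], [25.2, -0.5], [28.2, -0.7]]
-0.055 [[-32.8, -0.3], [-30.3, -0.3], [-27.4, -1.8], [-23.7, 0.7], [-20.9, -1.1], [-14.8, 7.0], [-11.7, 6.3], [-9.0, 7.3], [-6.2, 5.8], [-1.9, 8.2], [0.6, 6.2], [3.4, 7.7], [6.5, 7.5], [9.6, 7.3], [12.3, 5.9], [13.5, 0.3], [15.3, -0.7], [19.1, 1.2], [22.1, 0.8], [24.8, -0.3], [28.2, 0.9]]
[[0.148 0.148 0.149 0.148 0.149]
 [0.143 0.143 0.142 0.142 0.143]
 [0.139 0.138 0.138 0.138 0.138]
 [0.133 0.133 0.133 0.134 0.133]
 [0.129 0.128 0.13  0.129 0.129]]
```

View pics/w1c.png

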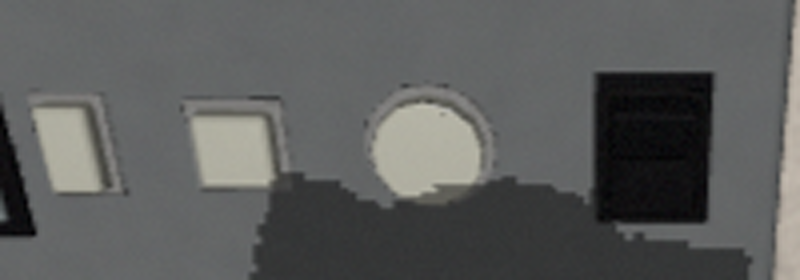

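```bash
cat >> h.py <<'E'
T=cen(.6345,-.053,.025); TP=T@panel(z=.1374)
E
python3 - <<'E'
import pickle; from h import *
im,dp,c,o=pickle.load(open("w1.pkl","rb"))
Rt=R.from_quat(o["ee_rot"]).as_matrix()
for v in range(222,275,5):
  print(v,[ (Rt.T@(back(c,u,v,dp[v,u])-o["position"])*1e3).round(0).tolist() for u in (238,246,254,262,270)])
for n,p in dict(rocker_off=[.011,-.113,.0115],rocker_on=[.011,-.113,.006],rear_end=[.016,-.113,.013],start=[0,-.055,.007]).items(): print(n,tf(TP,p).round(4))
for th in [.667,.5,.35,.2,.1,.01]:
  q=[.160-.197*np.cos(th)+.014*np.sin(th),0,.158+.197*np.sin(th)+.014*np.cos(th)]; print(th,tf(T,q).round(4))
E
```

```text
222 [[-96.0, -29.0, 290.0], [-96.0, -16.0, 291.0], [-96.0, -3.0, 291.0], [-96.0, 11.0, 291.0], [-96.0, 24.0, 291.0]]
227 [[-105.0, -29.0, 291.0], [-105.0, -16.0, 290.0], [-105.0, -3.0, 290.0], [-105.0, 11.0, 292.0], [-105.0, 24.0, 291.0]]
232 [[-115.0, -30.0, 293.0], [11.0, -5.0, 6.0], [11.0, -1.0, 8.0], [11.0, 4.0, 7.0], [-114.0, 24.0, 291.0]]
237 [[7.0, -9.0, 9.0], [11.0, -5.0, 1.0], [11.0, -1.0, 1.0], [11.0, 3.0, 1.0], [7.0, 8.0, 9.0]]
242 [[7.0, -9.0, 3.0], [11.0, -5.0, -5.0], [11.0, -1.0, -6.0], [11.0, 3.0, -5.0], [7.0, 8.0, 3.0]]
247 [[7.0, -9.0, -2.0], [11.0, -4.0, -10.0], [11.0, -1.0, -10.0], [11.0, 3.0, -10.0], [8.0, 7.0, -3.0]]
252 [[7.0, -8.0, -7.0], [11.0, -4.0, -15.0], [11.0, -1.0, -15.0], [12.0, 3.0, -16.0], [11.0, 7.0, -16.0]]
257 [[12.0, -7.0, -21.0], [11.0, -4.0, -19.0], [12.0, -1.0, -20.0], [11.0, 3.0, -20.0], [13.0, 6.0, -22.0]]
262 [[14.0, -7.0, -28.0], [12.0, -4.0, -25.0], [8.0, -1.0, -19.0], [12.0, 3.0, -26.0], [13.0, 6.0, -28.0]]
267 [[12.0, -7.0, -29.0], [12.0, -4.0, -30.0], [6.0, -1.0, -19.0], [12.0, 3.0, -29.0], [12.0, 6.0, -30.0]]
272 [[12.0, -7.0, -34.0], [12.0, -4.0, -33.0], [4.0, -1.0, -20.0], [13.0, 3.0, -34.0], [12.0, 6.0, -33.0]]
rocker_off [ 0.5307 -0.1686  0.1509]
rocker_on [ 0.5319 -0.1686  0.1456]
rear_end [ 0.5353 -0.1685  0.1534]
start [ 0.5195 -0.1109  0.1442]
0.667 [ 0.6484 -0.0527  0.2909]
0.5 [ 0.6283 -0.0532  0.2647]
0.35 [ 0.6143 -0.0535  0.2387]
0.2 [ 0.6042 -0.0538  0.2109]
0.1 [ 0.5999 -0.0539  0.1916]
0.01 [ 0.5977 -0.0539  0.174 ]
```

{"name": "jog_arm", "arguments": {"steps": [0, 0, 0, 0, -0.14, 0, 0, 0, 0, -0.28, 0, 0.005, 0.001, 0, -0.42, 0, 0.01, 0.003, 0.01, -0.56, 0, 0.015, 0.004, 0.02, -0.7, 0, 0.02, 0.006, 0.03, -0.84, 0, 0.025, 0.008, 0.04, -0.98, 0, 0.03, 0.009, 0.05, -1.12, 0, 0.033, 0.009, 0.06, -1.26, 0, 0.033, 0.009, 0.065, -1.4]}}

```text
clock: 3.15
position: [0.5334, -0.1681, 0.2243]
ee_rot: [0.753, 0.658, -0.0, -0.001]
ft_force: [-0.8, 0.2, -0.4]
grip_width: -0.001
```

{"name": "jog_arm", "arguments": {"steps": [0, 0, 0, 0.005, -0.1, 0, 0, 0, 0.01, -0.166, 0, 0, 0, 0.02, -0.166, 0, 0, 0, 0.025, -0.166, 0, 0, 0, 0.03, -0.166, 0, 0, 0, 0.035, -0.166, 0, 0, 0, 0.035, -0.166, 0, 0, 0, 0.035, -0.166, 0, 0, 0, 0.035, -0.166, 0, 0, 0, 0.035, -0.166]}}

```text
clock: 4.15
position: [0.5336, -0.1683, 0.1906]
ee_rot: [0.698, 0.716, 0.0, 0.0]
ft_force: [-0.1, -0.4, 0.5]
grip_width: -0.0
```

Run:
```python
from workcell import manip
import cv2, numpy as np, pickle
from h import *
o=manip.get_obs(); print({k:o[k] for k in ["clock","position","ee_rot","ft_force","grip_width","joint_pos"]})
for n in ["wrist","top"]:
  im,dp=manip.camera(n)
  im=im if n=="wrist" else cv2.resize(im[130:270,220:400],None,fx=4,fy=4,interpolation=cv2.INTER_CUBIC)
  cv2.imwrite(f"pics/{n}2.png",im[:,:,::-1])
```

```text
{'clock': 4.15, 'position': array([ 0.53357393, -0.1682834 ,  0.19064644]), 'ee_rot': array([6.98266382e-01, 7.15837940e-01, 9.91593561e-05, 3.06925459e-04]), 'ft_force': array([-0.13478161, -0.42284653,  0.48309717]), 'grip_width': -0.00010201291163502012, 'joint_pos': array([ 0.65687262,  0.26957529, -0.50470058,  1.69267524,  0.13806249,
        1.21413907,  0.14404384])}
```

View pics/wrist2.png

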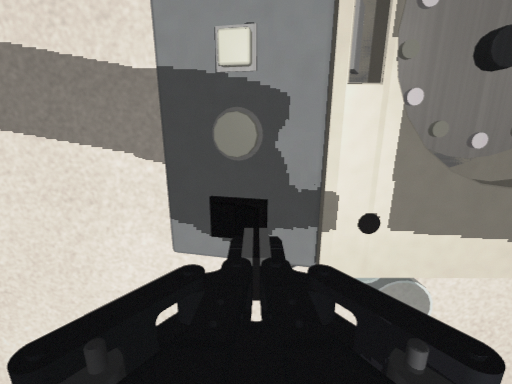

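View pics/top2.png

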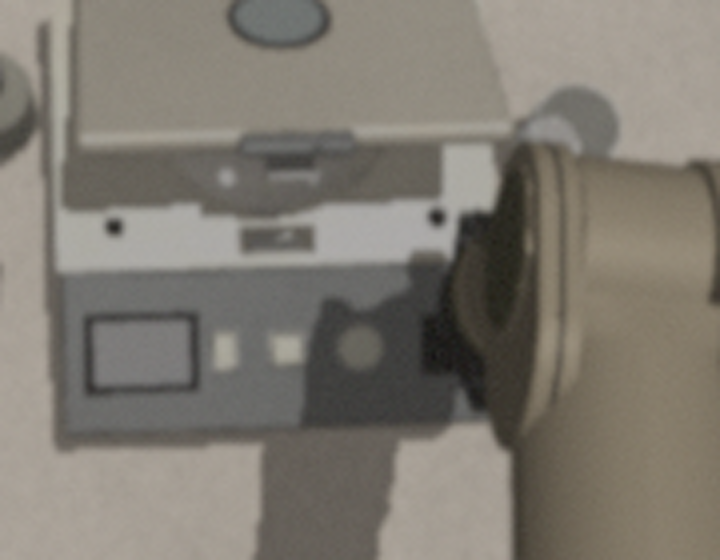

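{"name": "jog_arm", "arguments": {"steps": [0, 0, 0, 0.005, 0, 0, 0, 0, 0.01, 0, 0, 0, 0, 0.015, 0, 0, 0, 0, 0.018, 0, 0, 0, 0, 0.02, 0, 0, 0, 0, 0.022, 0, 0, 0, 0, 0.024, 0, 0, 0, 0, 0.026, 0, 0, 0, 0, 0.027, 0, 0, 0, 0, 0.027, 0]}}

```text
clock: 5.25
position: [0.5337, -0.1682, 0.1637]
ee_rot: [0.698, 0.716, 0.0, 0.0]
ft_force: [0.2, -0.4, 3.8]
grip_width: 0.002
```

{"name": "jog_arm", "arguments": {"steps": [0, 0, 0, 0.0005, 0, 0, 0, 0, 0.001, 0, 0, 0, 0, 0.0015, 0, 0, 0, 0, 0.0015, 0, 0, 0, 0, 0.0015, 0, 0, 0, 0, 0.0015, 0, 0, 0, 0, 0.0015, 0, 0, 0, 0, 0.0015, 0, 0, 0, 0, 0.0015, 0, 0, 0, 0, 0.0015, 0]}}

```text
clock: 6.25
position: [0.5339, -0.1683, 0.1633]
ee_rot: [0.698, 0.716, 0.0, 0.001]
ft_force: [-2.1, 0.9, 13.2]
grip_width: 0.003
```

{"name": "jog_arm", "arguments": {"steps": [0, 0, 0, -0.02, 0, 0, 0, 0, -0.05, 0, 0, 0, 0, -0.09, 0, 0, 0, 0, -0.12, 0, 0, 0, 0, -0.14, 0, 0, 0, 0, -0.14, 0, 0, 0, 0, -0.14, 0, 0, 0, 0, -0.14, 0, 0, 0, 0, -0.14, 0, 0, 0, 0, -0.14, 0]}}

```text
clock: 7.25
position: [0.5331, -0.1682, 0.301]
ee_rot: [0.698, 0.716, -0.0, -0.001]
ft_force: [0.2, 0.6, 0.1]
grip_width: 0.002
```

```bash
cat > look.py <<'E'
from workcell import manip
import cv2, numpy as np, pickle,sys
from h import *
k=sys.argv[1]
o=manip.get_obs(); print({k:o[k].round(4) if hasattr(o[k],'round') else o[k] for k in ["clock","position","ee_rot","ft_force","grip_width","joint_pos"]})
c=manip.calibration("wrist"); im,dp=manip.camera("wrist")
cv2.imwrite(f"pics/wl{k}.png",im[:,:,::-1]); pickle.dump((im,dp,c,o),open(f"wl{k}.pkl","wb"))
Ti=np.linalg.inv(TP)
for y in [-.113,-.055]:
  r=[]
  for x in np.arange(-.03,.031,.003):
    u,v=proj(c,tf(TP,[x,y,.006]))[0].round().astype(int)
    if 0<=u<512 and 0<=v<384 and dp[v,u]>0:r.append((tf(Ti,back(c,u,v,dp[v,u]))*1e3).round(1)[[0,2]].tolist())
  print(y,r)
E
python3 look.py a
```

```text
{'clock': 7.25, 'position': array([ 0.5331, -0.1682,  0.301 ]), 'ee_rot': array([ 6.982e-01,  7.159e-01, -3.000e-04, -6.000e-04]), 'ft_force': array([0.1521, 0.5555, 0.1349]), 'grip_width': 0.002133058641505772, 'joint_pos': array([ 0.6642,  0.2023, -0.5097,  1.534 ,  0.0989,  1.4324,  0.1744])}
-0.113 [[-31.5, 0.4], [-28.8, 1.3], [-26.0, -0.9], [-23.5, -0.5], [-19.1, 2.1], [-13.6, 12.0], [-10.4, 11.7], [-7.5, 10.3], [-5.7, 8.6], [-2.8, 6.8], [-0.0, 4.6], [2.3, 5.1], [6.0, 6.3], [9.0, 5.0], [12.6, 6.4], [14.7, 5.6], [17.4, 2.9], [22.4, -0.2], [25.6, -0.7], [28.8, -1.7]]
-0.055 [[-33.2, -1.2], [-29.3, 0.2], [-25.7, 0.8], [-23.0, -1.0], [-20.6, -0.5], [-16.8, 0.8], [-11.5, 7.4], [-8.4, 7.1], [-5.1, 7.4], [-3.1, 7.0], [0.2, 7.3], [2.8, 5.2], [6.3, 6.7], [9.5, 6.9], [12.5, 6.4], [13.5, 1.1], [16.4, -0.3], [19.4, -1.1], [22.7, -0.5], [26.0, 0.7], [28.9, -0.9]]
```

View pics/wla.png

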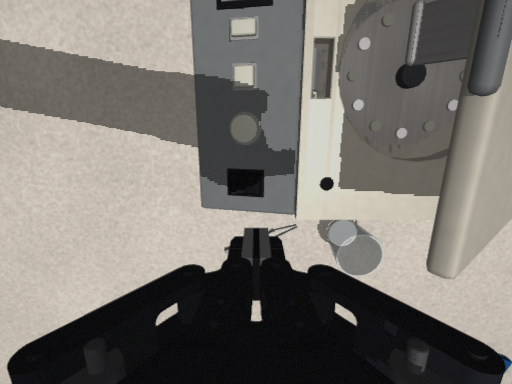

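{"name": "jog_arm", "arguments": {"steps": [0, 0, 0, -0.03, 0, 0, 0.01, 0, -0.06, 0, 0, 0.03, 0.02, -0.07, 0, 0, 0.055, 0.05, -0.07, 0, 0, 0.08, 0.08, -0.07, 0, 0, 0.1, 0.105, -0.07, 0, 0, 0.112, 0.118, -0.06, 0, 0, 0.112, 0.118, -0.05, 0, 0, 0.112, 0.118, -0.04, 0, 0, 0.112, 0.118, -0.035, 0]}}

```text
clock: 8.3
position: [0.6476, -0.055, 0.3354]
ee_rot: [0.699, 0.715, -0.001, -0.0]
ft_force: [-0.7, -0.5, -0.3]
grip_width: -0.0
```

Run:
```python
from workcell import manip
import cv2
from h import *
o=manip.get_obs(); print(o["clock"],o["position"],o["ft_force"],tf(np.linalg.inv(T),o["position"]))
im,dp=manip.camera("scene")
cv2.imwrite("pics/s3.png",cv2.resize(im[60:330,130:400,::-1],None,fx=2.2,fy=2.2,interpolation=cv2.INTER_CUBIC))
```

```text
8.3 [ 0.64762656 -0.05503303  0.33541215] [-0.74107861 -0.47129936 -0.31297826] [ 0.01307163 -0.00236052  0.33541215]
```

View pics/s3.png

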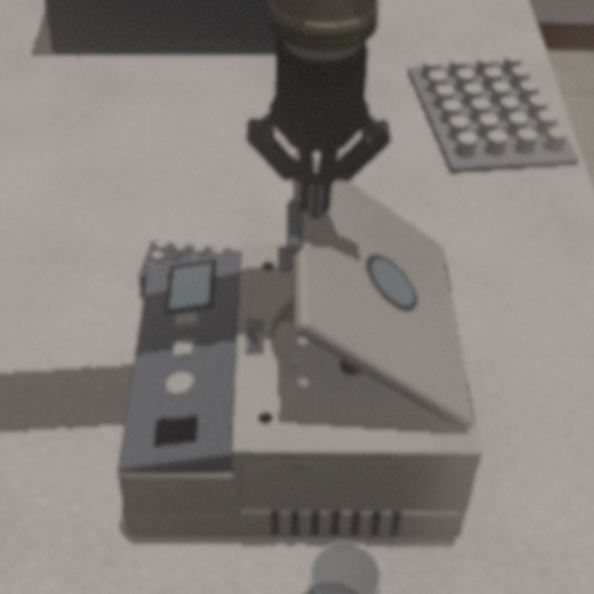

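{"name": "jog_arm", "arguments": {"steps": [0, 0.002, 0, 0.01, 0, 0, 0.002, 0, 0.02, 0, 0, 0.002, -0.003, 0.03, 0, 0, 0.002, -0.009, 0.038, 0, 0, 0.002, -0.015, 0.046, 0, 0, 0.002, -0.02, 0.054, 0, 0, 0.002, -0.025, 0.062, 0, 0, 0.002, -0.029, 0.07, 0, 0, 0.002, -0.034, 0.08, 0, 0, 0.002, -0.034, 0.08, 0]}}

```text
clock: 9.35
position: [0.6134, -0.0524, 0.2552]
ee_rot: [0.698, 0.716, -0.001, -0.001]
ft_force: [1.0, 0.3, -0.6]
grip_width: -0.005
```

{"name": "jog_arm", "arguments": {"steps": [0, 0, -0.002, 0.006, 0, 0, 0, -0.004, 0.012, 0, 0, 0, -0.006, 0.018, 0, 0, 0, -0.008, 0.023, 0, 0, 0, -0.0095, 0.028, 0, 0, 0, -0.011, 0.032, 0, 0, 0, -0.012, 0.036, 0, 0, 0, -0.013, 0.04, 0, 0, 0, -0.0135, 0.044, 0, 0, 0, -0.014, 0.047, 0]}}

```text
clock: 10.35
position: [0.6004, -0.0525, 0.2096]
ee_rot: [0.698, 0.716, -0.0, -0.0]
ft_force: [-0.1, 0.1, 4.2]
grip_width: -0.0
```

Run:
```python
from workcell import manip
import cv2
from h import *
o=manip.get_obs(); print(o["clock"],o["position"],o["ft_force"],tf(np.linalg.inv(T),o["position"]))
im,dp=manip.camera("scene")
cv2.imwrite("pics/s4.png",cv2.resize(im[60:330,130:400,::-1],None,fx=2.2,fy=2.2,interpolation=cv2.INTER_CUBIC))
```

```text
10.35 [ 0.60039998 -0.05253609  0.20956705] [-0.14963387  0.11852704  4.15111126] [-0.03407776  0.00131618  0.20956705]
```

View pics/s4.png

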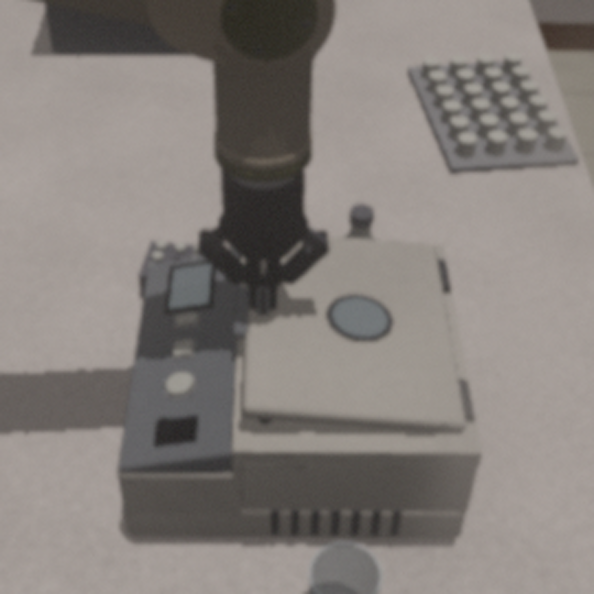

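{"name": "jog_arm", "arguments": {"steps": [0, 0, 0, 0.004, 0, 0, 0, -0.001, 0.008, 0, 0, 0, -0.001, 0.011, 0, 0, 0, -0.002, 0.014, 0, 0, 0, -0.002, 0.016, 0, 0, 0, -0.002, 0.018, 0, 0, 0, -0.002, 0.019, 0, 0, 0, -0.002, 0.02, 0, 0, 0, -0.002, 0.021, 0, 0, 0, -0.002, 0.021, 0]}}

```text
clock: 11.4
position: [0.5984, -0.0526, 0.1892]
ee_rot: [0.698, 0.716, -0.0, 0.0]
ft_force: [-3.7, 0.3, 5.9]
grip_width: 0.002
```

{"name": "jog_arm", "arguments": {"steps": [0, 0, 0, 0.0005, 0, 0, 0, 0, 0.001, 0, 0, 0, 0, 0.0015, 0, 0, 0, 0, 0.002, 0, 0, 0, 0, 0.002, 0, 0, 0, 0, 0.002, 0, 0, 0, 0, 0.002, 0, 0, 0, 0, 0.002, 0, 0, 0, 0, 0.002, 0, 0, 0, 0, 0.002, 0]}}

```text
clock: 12.4
position: [0.5984, -0.0526, 0.1891]
ee_rot: [0.698, 0.716, -0.0, 0.001]
ft_force: [-11.2, -0.3, 20.8]
grip_width: 0.001
```

{"name": "jog_arm", "arguments": {"steps": [0, 0, 0, -0.01, 0, 0, 0, 0, -0.02, 0, 0, 0, 0, -0.04, 0, 0, 0, 0, -0.07, 0, 0, 0, 0, -0.1, 0, 0, 0, 0, -0.12, 0, 0, 0, 0, -0.12, 0, 0, 0, 0, -0.12, 0, 0, 0, 0, -0.12, 0, 0, 0, 0, -0.12, 0]}}

```text
clock: 13.4
position: [0.5982, -0.0526, 0.3058]
ee_rot: [0.698, 0.716, -0.0, -0.001]
ft_force: [-0.7, 0.5, 0.6]
grip_width: 0.001
```

Run:
```python
from workcell import manip
import cv2
from h import *
o=manip.get_obs(); print(o["clock"],o["position"],o["ft_force"])
im,dp=manip.camera("scene"); c=manip.calibration("scene")
cv2.imwrite("pics/s5.png",cv2.resize(im[60:330,130:400,::-1],None,fx=2.2,fy=2.2,interpolation=cv2.INTER_CUBIC))
L=[]
for x in np.linspace(-.03,.13,25):
  for y in np.linspace(-.12,-.05,12):
    u,v=proj(c,tf(T,[x,y,.172]))[0].round().astype(int)
    if dp[v,u]>0:L.append(tf(np.linalg.inv(T),back(c,u,v,dp[v,u])))
L=np.array(L);A=np.c_[L[:,:2],np.ones(len(L))];print(np.linalg.lstsq(A,L[:,2],rcond=None)[0],L[:,2].mean())
```

```text
13.4 [ 0.59820457 -0.05263946  0.30577846] [-0.72118268  0.49549203  0.57775341]
[-0.00666144 -0.00453495  0.17282759] 0.17288486639128664
```

View pics/s5.png

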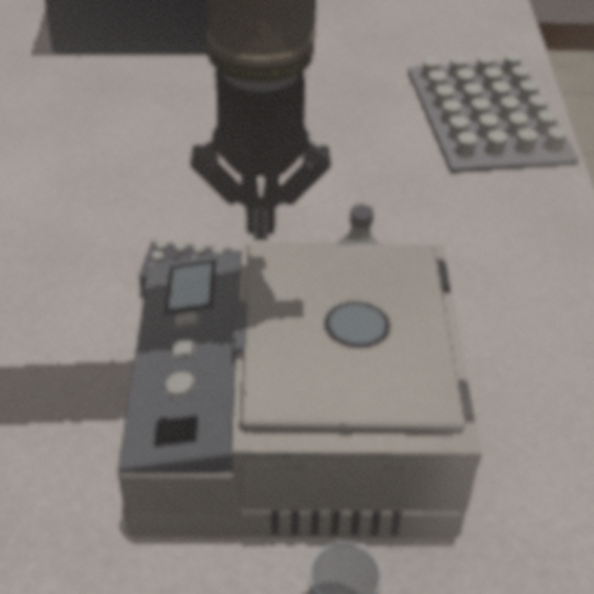

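{"name": "jog_arm", "arguments": {"steps": [0, -0.01, -0.015, 0, 0, 0, -0.025, -0.04, 0, 0, 0, -0.045, -0.065, 0.01, 0, 0, -0.0563, -0.08, 0.03, 0, 0, -0.0563, -0.08, 0.06, 0, 0, -0.0563, -0.08, 0.09, 0, 0, -0.0563, -0.08, 0.11, 0, 0, -0.0563, -0.08, 0.12, 0, 0, -0.0563, -0.08, 0.12, 0, 0, -0.0563, -0.08, 0.12, 0]}}

```text
clock: 14.45
position: [0.5204, -0.1108, 0.1876]
ee_rot: [0.698, 0.716, 0.0, 0.0]
ft_force: [0.8, -0.2, 1.1]
grip_width: -0.001
```

```bash
python3 look.py b
```

```text
{'clock': 14.45, 'position': array([ 0.5204, -0.1108,  0.1876]), 'ee_rot': array([6.982e-01, 7.159e-01, 3.000e-04, 4.000e-04]), 'ft_force': array([ 0.7532, -0.1902,  1.0901]), 'grip_width': -0.000758630817349798, 'joint_pos': array([ 0.6179,  0.2174, -0.5542,  1.7634,  0.1224,  1.1941,  0.0543])}
-0.113 [[9.0, 103.8], [10.3, 103.8], [11.1, 103.2], [12.4, 103.2], [13.2, 101.7], [14.9, 103.0], [16.2, 103.0], [16.3, 98.5], [15.8, 92.6], [13.9, 78.6], [13.3, 68.0], [15.2, 68.0], [19.0, 78.8], [23.0, 93.2], [25.7, 101.8], [27.4, 103.0], [28.6, 103.1], [29.9, 103.9], [31.1, 103.7], [32.2, 102.4], [33.4, 102.2]]
-0.055 [[-32.1, -0.0], [-29.0, -0.1], [-25.9, 0.1], [-22.8, 0.3], [-20.0, -0.2], [-16.4, 1.9], [-12.0, 6.8], [-8.6, 6.2], [-5.7, 6.5], [-2.9, 6.6], [-0.0, 7.0], [3.3, 6.6], [6.4, 8.2], [8.8, 6.6], [12.2, 6.4], [14.1, 1.0], [17.5, 0.3], [20.3, 0.5], [23.6, -0.6], [26.4, -0.0], [29.8, -0.2]]
```

View pics/wlb.png

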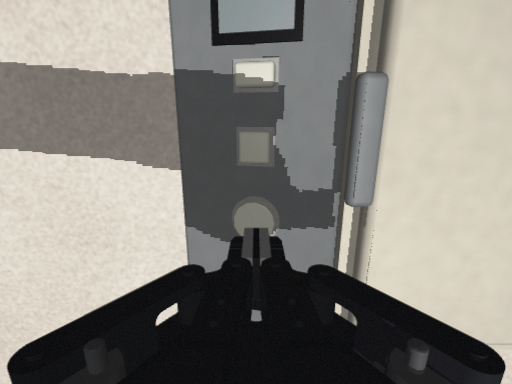

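{"name": "jog_arm", "arguments": {"steps": [0, 0, -0.001, 0.007, 0, 0, 0, -0.001, 0.014, 0, 0, 0, -0.001, 0.02, 0, 0, 0, -0.001, 0.023, 0, 0, 0, -0.001, 0.025, 0, 0, 0, -0.001, 0.026, 0, 0, 0, -0.001, 0.027, 0, 0, 0, -0.001, 0.028, 0, 0, 0, -0.001, 0.029, 0, 0, 0, -0.001, 0.029, 0]}}

```text
clock: 15.5
position: [0.5195, -0.1109, 0.1582]
ee_rot: [0.698, 0.716, 0.0, 0.001]
ft_force: [1.7, 1.2, 5.0]
grip_width: -0.001
```

{"name": "jog_arm", "arguments": {"steps": [0, 0, 0, 0.0005, 0, 0, 0, 0, 0.001, 0, 0, 0, 0, 0.0015, 0, 0, 0, 0, 0.002, 0, 0, 0, 0, 0.0025, 0, 0, 0, 0, 0.0025, 0, 0, 0, 0, 0.0025, 0, 0, 0, 0, 0.0025, 0, 0, 0, 0, 0.0025, 0, 0, 0, 0, 0.0025, 0]}}

```text
clock: 16.5
position: [0.5199, -0.1109, 0.1572]
ee_rot: [0.698, 0.716, 0.001, 0.001]
ft_force: [-3.1, 0.8, 17.3]
grip_width: 0.001
```

{"name": "jog_arm", "arguments": {"steps": [0, 0, 0, -0.005, 0, 0, 0, 0, -0.015, 0, 0, 0, 0, -0.03, 0, 0, 0, 0, -0.06, 0, 0, 0, 0, -0.09, 0, 0, 0, 0, -0.12, 0, 0, 0, 0, -0.14, 0, 0, 0, 0, -0.14, 0, 0, 0, 0, -0.14, 0, 0, 0, 0, -0.14, 0]}}

```text
clock: 17.5
position: [0.5184, -0.1109, 0.2944]
ee_rot: [0.698, 0.716, -0.0, -0.001]
ft_force: [0.1, -0.4, -0.7]
grip_width: -0.002
```

```bash
python3 look.py c
python3 - <<'E'
from workcell import manip
import cv2
from h import *
im,dp=manip.camera("scene"); c=manip.calibration("scene")
cv2.imwrite("pics/s6.png",cv2.resize(im[:,:,::-1],None,fx=1.5,fy=1.5))
L=[]
for x in np.linspace(-.03,.13,25):
  for y in np.linspace(-.12,-.05,12):
    u,v=proj(c,tf(T,[x,y,.172]))[0].round().astype(int)
    if dp[v,u]>0:L.append(tf(np.linalg.inv(T),back(c,u,v,dp[v,u])))
L=np.array(L);A=np.c_[L[:,:2],np.ones(len(L))];print(np.linalg.lstsq(A,L[:,2],rcond=None)[0],L[:,2].mean())
E
```

```text
{'clock': 17.5, 'position': array([ 0.5184, -0.1109,  0.2944]), 'ee_rot': array([ 6.982e-01,  7.159e-01, -5.000e-04, -7.000e-04]), 'ft_force': array([ 0.0836, -0.4017, -0.725 ]), 'grip_width': -0.001964477557759463, 'joint_pos': array([ 0.6315,  0.1422, -0.5571,  1.6143,  0.0758,  1.4085,  0.0916])}
-0.113 [[-32.7, -1.6], [-28.7, -0.4], [-26.3, -0.5], [-22.6, -0.4], [-19.5, 2.3], [23.5, 151.3], [24.9, 152.6], [26.4, 152.0], [28.1, 152.6], [29.1, 152.2], [30.6, 151.8], [32.3, 152.7], [33.4, 152.7], [34.9, 152.3], [35.9, 152.4], [36.2, 144.2], [37.9, 144.8], [38.9, 143.9], [40.5, 144.0], [26.6, 0.4], [29.8, -1.2]]
-0.055 [[-32.1, -0.8], [-28.5, -0.2], [-26.4, -0.9], [-22.8, -0.4], [-19.4, -0.7], [-16.6, 1.5], [-11.8, 7.1], [-8.4, 7.4], [-5.3, 6.8], [-3.1, 6.7], [0.1, 6.6], [3.7, 8.2], [6.6, 6.6], [8.8, 6.9], [11.9, 6.4], [14.2, 0.8], [17.3, -0.7], [20.6, 0.3], [22.9, 1.1], [25.8, -1.3], [29.1, -1.3]]
[-0.00820597 -0.00835105  0.17260655] 0.17291731585784723
```

View pics/s6.png

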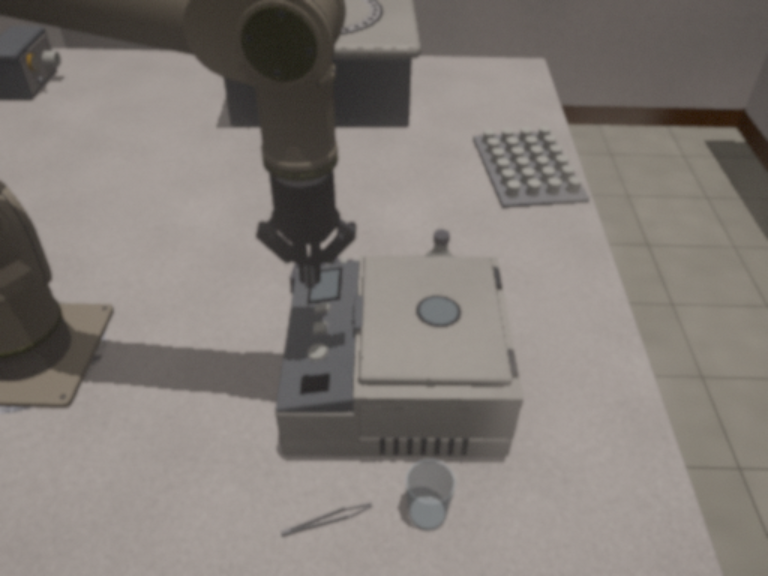

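View pics/wlc.png

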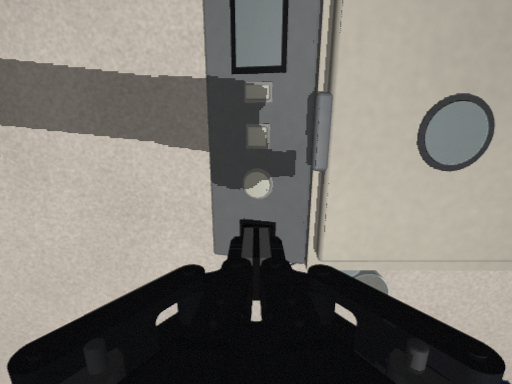

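The lid is shut, the start key is back out, the bystanders are in place and the arm is clear at 0.29 m. I'm handing in.

```bash
python3 -c "
from workcell import manip
print(manip.hand_in())"
```

```text
the job is handed in; nothing more can be done
None
```

The centrifuge is started. With the fingertips closed I switched the rocker on, pushed the lid down until it latched, then pressed the start key fully in and let it out. I handed in at about 17.6 s of the 51 s allowed.

**Rocker:** I pressed the rear half until it stopped, at about 13 N. The wrist depth afterwards showed the rear half flat, about 6 mm above the panel, and the front half raised to about 12 mm. In the last wrist picture the gripper hid most of the rocker, so I did not measure it again after the lid and start-key presses.

**Lid:** I pushed it onto the bumpers, reading about 21 N upward. After release it stayed shut at about 0.008 rad, measured twice, the second time after the start key was pressed.

**Start key:** It travelled about 5 mm to its stop, at about 17 N. The depth afterwards showed it back out at 7 mm.

**Other keys and objects:** My path never went down onto the stop or lid-release keys. In the final scene picture the beaker and tweezers look unmoved. The rack and the lower part of the bottle are hidden there, but the arm never went near either. I checked all of these by eye and did not measure them.

No check failed. The camera estimates of the centrifuge's position along x differed by up to 5 mm. I used the middle value, and the contact heights matched it to within about 1 mm.

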